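# Peel the top paint tray off its nested stack and present it over the palette board

### The job

Slide the keeper on the tray holder all the way open, to the stop past the trays. Then peel the top paint tray off the nested stack by lifting one corner first while the opposite corner stays seated; the trays cling, and the rest of the stack must stay down in the holder. Finish still holding the tray, level and about 15 cm above the table with its centre over the middle of the palette board, so that colours can be squeezed into it and drips fall on the board; leave the beaker, the ink bottle and the paint tube beside the holder alone.

Things in the scene. Friction and masses are not known exactly. Their poses are not given: they have to be found in the camera images.
- holder: Fixed tray holder; origin on the table under the tray stack's centre, y along the trays' long side, x along their short side and the rail. Plywood base 166 x 222 x 8 mm, four corner guides 66 mm high (lower than the top tray's rim). Aluminium rail beyond the trays' -y end, at y = -104 mm, x = -66 to +118, top 88 mm above the table.
- keeper (a joint): Travel of the keeper along the rail (holder's +x), m: 0 = over the middle of the tray's end, 0.095 = stop at the open end, its finger 22 mm clear of the tray. Starts at 0.02 to 0.045, its finger over the end rim of the top tray. About 1.5 N of friction; stays where it is left.
- keeper_grip (a point): Centre of the keeper's upright black grip: 22 mm along the rail (holder x), 12 mm thick (holder y), its top 12 mm above this point, 136 mm above the table. Under it a dark carriage 30 x 24 mm, top 106 mm above the table; a steel finger 16 mm wide reaches 40 mm from it towards the trays, 100 to 105 mm above the table.
- tray: Top tray, the only loose one: white formed plastic, 120 (x) x 170 (y) x 34 mm, about 70 g; origin at the centre of its underside, z up; axes as the holder's. A raised rim 10 mm wide runs all round. Inside it is 30 mm deep, ridges at most 13 mm high: a long mixing well along +x, four colour wells along -x. The rail leaves no room for a finger outside the -y end; the other three sides are free.
- tray_centre (a point): Centre of the top tray, half-way up (17 mm above its underside). Seated, the rim's top is 98 mm above the table; its outer skirt reaches 14 mm down to the next tray's rim, so fingers astride the rim (one in the tray, one outside) should end at most 12 mm below the rim's top.
- stack (a joint): How far the other four trays are pulled up, m: 0 = down in the holder. They weigh 0.9 kg together, cannot tip, slide up between the guides when the top tray is pulled with about 10 N and fall back when let go.
- stack_top (a point): Centre of the upper face of the next tray's rim, on which the top tray sits. The top tray clings to it by four hidden snap dimples, on the long sides 58 mm either side of the middle; each lets go at about 4 N after some 5 mm of lift there. Lifted at one corner, tilting about the opposite end, the tray comes away with 6 to 9 N; a straight pull meets all four at once and brings the stack up.
- palette_board: Thin, curled, olive-green, paint-stained palette board lying on the table, fixed, 334 (x) x 209 (y) mm, at most 20 mm high. Origin at its centre on the table.
- ink_dropper: Small black ink bottle, 25 mm across, 80 mm tall, standing loose beyond the rail, on the robot's side. Origin under its centre.
- tube: Paint tube lying loose on the table, 42 x 116 x 34 mm, between the holder and the palette board. Origin under its centre.
- beaker: Green transparent beaker, 72 mm across, 81 mm tall, standing loose beyond the rail. Origin under its centre.

How it is judged:
By the outcome, as a careful person would: the job done as asked, in the order asked, and still so for the second after the job is handed in, while the arm keeps its last pose, push and grip.
It also fails if it takes over 61 s, if anything falls off the work surface, if the arm or the gripper's body presses on something with over 40 N, if the wrist force passes 120 N, or if a joint passes its speed limit or range.

### The arm

A 6-joint arm with a two-finger parallel gripper is mounted at the origin on the work surface; the furniture and walls round the work are solid. World frame = base frame: x ahead of the robot, y to its left, z up, the work surface at z = 0. Lengths are in m, angles in degrees, forces in N, time in s.
With the tool pointing down it reaches from about 0.375 to 0.9 m from the base axis. Payload 3.1 kg.
Tool frame: the origin (TCP) lies between the finger pads; the fingertips stand 11 mm ahead of it and the grasp point (between the pads) lies 8 mm behind it; z points along the fingers, y is the line along which they close (so a half turn about z gives the same grasp; the last joint's range is limited). The gripper opens to 87 mm and grips with 3 to 60 N. Pads are 19 mm wide; open, the fingers measure 117 mm over their backs; the gripper's body (75 mm by 190 mm) begins 51 mm behind the grasp point.
Start: joints at [-86.946, 30.224, 82.088, -0, 67.689, -10.227], TCP at [0.144, -0.608, 0.234] pointing down, gripper open.
Joint ranges: [-176.69, 176.69], [-43.24, 126.21], [12.49, 139.97], [-82, 262], [0, 151.66], [-163.58, 163.58]. Speed limits (degrees/s): [159.86, 159.86, 180, 180, 180, 180].

### API

Orientations are given as a 3x3 rotation matrix whose columns are the frame's x, y, z axes.
In Python, from rig import bot, viewer, workorder, nets gives the robot as it stands. The module is installed in compiled form; this text tells all that it offers.
- The arm moves only by the tool move_arm, never from a script. Its argument "increments" is a list of rows, each a list of 7 numbers: the shift along the tool's x, y, z normalised to -1 to 1, where 1 is 0.3 m, then the turn, a rotation vector about the tool's x, y, z normalised to -1 to 1, where 1 is pi rad, then the opening, from 0 (shut) to 1 (fully open). In form: [[tx, ty, tz, wx, wy, wz, grip], ...]. A call has 1 to 10 rows; each row is the pose to reach, as a shift and turn from the pose commanded when the call began, along the tool's axes at that moment, turning the shorter way round; what a row does not reach only later rows make up. A row lasts 1/12 s, in which the tool goes at most 41.7 mm and 7.16 degrees, less where a joint would pass 70% of its speed; a pose out of reach is approached as far as the arm can. A call with a number of a shift or a turn outside -1 to 1 is refused whole. A call with a gripper value outside its range is refused whole. The fingers move at their own pace and stop on an object; the grip force is fixed at half the most. Time passes only in rows, so rows that repeat a pose let the fingers close. It gives the time, the measured TCP pose, the force, the opening and the grip force at its end, in the units of the state.
- bot.read_state(): the state, without advancing time (a new reading comes with each control period).
- viewer.capture(name): name is "side" or "top" or "wrist"; returns a dict with "image" (420x560x3 uint8, blue, green, red), "K" (3x3 intrinsics, pixels), "eye" and "orientation" of the camera in the world. Camera axes: x right, y up, looking along -z (the intrinsics and any distortion apply to the point x, -y, -z); pixel columns grow to the right and rows downward; lengths in m; the calibration is good to about 2 mm. A picture is of the moment at which its call begins. There is no depth.
- workorder.hand_in(): hands the job in; it is judged then, once.
Trained networks look in the newest picture that a camera, given by its name, has taken for a name from the list of things; names that differ only in an ending like _2 or _b are one class to them, and where a whole thing is asked for, a point or a joint stands for the part that bears it (a point fixed in the world has none). Each returns a list of dicts, best first, with "conf" (0 to 1); they miss things now and then, are a little off and sometimes report something else, mostly with a low value. They report only what shows in the picture. A call takes as long as a camera call.
- nets.find_in(camera, thing): "location" ([column, row] in pixels, amid what is visible of it).
The state is a dict: "time_s": time; "joint_positions": joint angles; "qvel": joint speeds; "tau": joint torques, N m; "position": TCP position; "tcp_rot": TCP orientation; "force": force on the tool from outside, world axes, zero at the start; "moment": the same for the moment, N m; "opening": opening from 0.0 (shut) to 1.0 (fully open); "grasp_force": force on a finger pad.
Only numpy, scipy, OpenCV 4.12 (cv2) and the standard library are available. Lean on these libraries where they do the work, as an engineer would, in place of code of your own. Each camera call takes 0.05 s, during which the arm holds its last target. There are 200 camera calls.

## Working session

There is one attempt and no reset: what is moved stays moved. The work goes in short steps, Python scripts to look and compute and a tool call to move; the robot and the scene stay as the last step left them, time stands still between calls to the robot, and variables do not carry over. Pictures are saved under pics/ and viewed, at most 10 in all, crops included, and the job is handed in when it is done.

Besides the shell and the picture viewer there is one more tool, called after "Call:" as name(argument=value, ...), one argument or row to a line, values as JSON. move_arm: Moves the arm, as the interface text tells. Its arguments: {"type":"object","properties":{"increments":{"type":"array"}},"required":["increments"]}

```bash
mkdir -p pics; cat > h.py <<'E'
import numpy as np, cv2
from rig import bot, viewer, workorder, nets
def cap(n,save=None):
    c=viewer.capture(n)
    if save: cv2.imwrite('pics/'+save,c['image'])
    return c
def ray(c,px):
    K=np.array(c['K']); p=np.linalg.inv(K)@[px[0],px[1],1]
    d=np.array(c['orientation'])@[p[0],-p[1],-p[2]]
    return np.array(c['eye']),d/np.linalg.norm(d)
def atz(c,px,z):
    e,d=ray(c,px); return e+d*(z-e[2])/d[2]
def proj(c,P):
    q=np.array(c['orientation']).T@(np.array(P)-np.array(c['eye'])); q=np.array(c['K'])@[q[0],-q[1],-q[2]]; return q[:2]/q[2]
def tri(rs):
    A=0;b=0
    for e,d in rs:
        M=np.eye(3)-np.outer(d,d); A=A+M; b=b+M@e
    return np.linalg.solve(A,b)
E
python3 - <<'E'
from h import *
np.set_printoptions(precision=4,suppress=True)
s=bot.read_state(); print(s['time_s'],s['position'],s['tcp_rot'],s['force'],s['opening'])
C={}
for n in ['side','top','wrist']:
    C[n]=cap(n,n+'0.png'); print(n,{k:v for k,v in C[n].items() if k!='image'})
for t in ['holder','keeper','keeper_grip','tray','tray_centre','stack_top','palette_board','ink_dropper','tube','beaker']:
    for n in C:
        r=nets.find_in(n,t); print(t,n,[(np.round(x['location'],1).tolist(),round(x['conf'],2)) for x in r[:2]])
ims=[C[n]['image'] for n in C]
print(bot.read_state()['time_s'])
E
```

```text
0.0 [ 0.1436 -0.6076  0.2325] [[ 0.9732  0.2297 -0.0001]
 [ 0.2297 -0.9732  0.0022]
 [ 0.0004 -0.0022 -1.    ]] [ 0.8273  0.9536 -0.5724] 0.9984412857468628
side {'K': array([[483.489 ,   0.    , 269.7234],
       [  0.    , 483.489 , 206.0299],
       [  0.    ,   0.    ,   1.    ]]), 'eye': array([ 0.0892, -1.1751,  0.5552]), 'orientation': array([[ 0.9694,  0.1069, -0.2208],
       [-0.2444,  0.3456, -0.906 ],
       [-0.0206,  0.9323,  0.3612]])}
top {'K': array([[406.4844,   0.    , 273.7904],
       [  0.    , 406.4844, 206.4023],
       [  0.    ,   0.    ,   1.    ]]), 'eye': array([ 0.1458, -0.0204,  1.1848]), 'orientation': array([[-0.0485,  0.9787, -0.1995],
       [-0.9988, -0.0472,  0.011 ],
       [ 0.0014,  0.1998,  0.9798]])}
wrist {'K': array([[342.188 ,   0.    , 278.7119],
       [  0.    , 342.188 , 206.0061],
       [  0.    ,   0.    ,   1.    ]]), 'eye': array([ 0.209 , -0.5923,  0.3832]), 'orientation': array([[ 0.2298,  0.9433,  0.2393],
       [-0.9732,  0.2233,  0.0546],
       [-0.002 , -0.2455,  0.9694]])}
holder side [([307.5, 261.5], 0.78)]
holder top [
[... 257 characters left out ...]
ray side [([291.5, 232.7], 0.77)]
tray top [([321.7, 190.2], 0.91)]
tray wrist []
tray_centre side [([288.9, 230.3], 0.97), ([300.0, 264.3], 0.47)]
tray_centre top [([322.0, 191.3], 0.92)]
tray_centre wrist []
stack_top side [([298.6, 261.4], 0.84)]
stack_top top [([296.6, 207.3], 0.4)]
stack_top wrist []
palette_board side [([246.8, 196.5], 0.8)]
palette_board top [([147.0, 219.7], 0.92), ([321.0, 192.0], 0.49)]
palette_board wrist []
ink_dropper side []
ink_dropper top []
ink_dropper wrist []
tube side [([297.6, 262.9], 0.61), ([287.5, 229.9], 0.32)]
tube top [([273.5, 194.9], 0.58)]
tube wrist []
beaker side [([341.9, 288.0], 0.79)]
beaker top [([389.3, 178.0], 0.65)]
beaker wrist []
1.65
```

```bash
python3 - <<'E'
import cv2
a=cv2.imread('pics/top0.png'); b=cv2.imread('pics/side0.png')
cv2.imwrite('pics/a.png',cv2.resize(a[100:320,80:480],None,fx=2,fy=2,interpolation=cv2.INTER_CUBIC)[:,:800])
cv2.imwrite('pics/b.png',cv2.resize(b[130:330,130:400],(800,593),interpolation=cv2.INTER_CUBIC))
E
```

```text
(no output)
```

View pics/a.png

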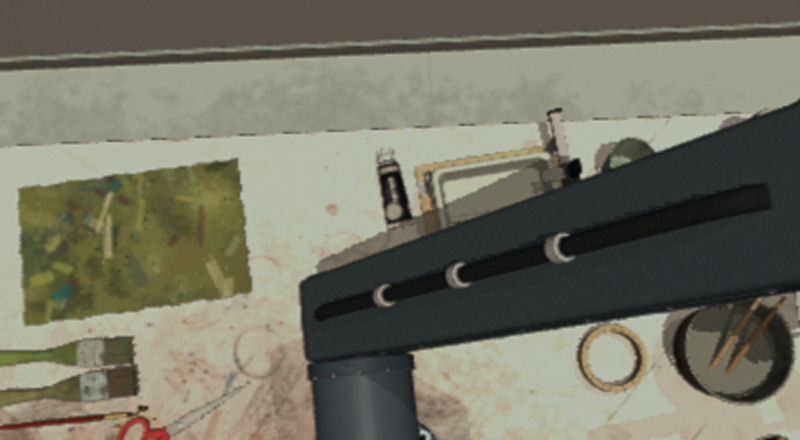

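View pics/b.png

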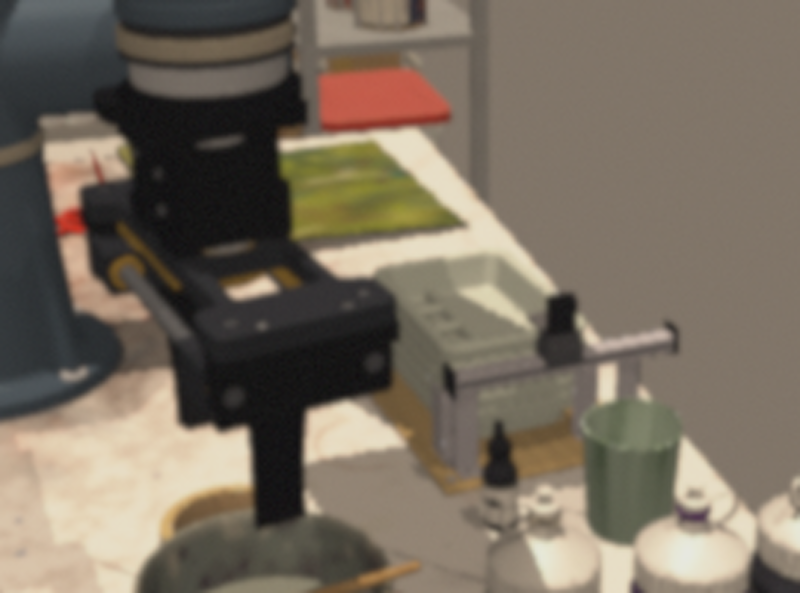

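The top view shows the board at left (crop 20–250, 160–325), the tube at (393,190), and the holder at (415–560, 150+), partly hidden by the arm. The keeper is near (568,172). The side view shows the keeper grip at crop (562,315), the rail from (450,380) to (672,335), the ink bottle at (500,480) and the beaker at (630,460). The open end of the rail is towards world +x.

```bash
python3 - <<'E'
from h import *
np.set_printoptions(precision=4,suppress=True)
T=cap('top');S=cap('side')
A=lambda u,v:(80+u/2,100+v/2); B=lambda u,v:(130+u/2.963,130+v/2.963)
k=tri([ray(T,A(574,168)),ray(S,B(562,318))]);print('keeper tri',k)
print('keeper side z.124',atz(S,B(562,315),.124))
print('rail ends side z.088',atz(S,B(450,375),.088),atz(S,B(672,335),.088))
print('rail end top',atz(T,A(555,112),.088), 'tri',tri([ray(T,A(557,112)),ray(S,B(675,330))]))
print('board corners',[atz(T,A(*p),.005)[:2] for p in [(20,188),(239,158),(251,295),(26,325)]])
print('board net',atz(T,(147,219.7),.005))
print('beaker side',atz(S,B(630,530),0),'ink',atz(S,B(500,530),0))
print('tube',atz(T,A(393,190),.02))
E
```

```text
keeper tri [ 0.4133 -0.288   0.1173]
keeper side z.124 [ 0.4106 -0.2966  0.124 ]
rail ends side z.088 [ 0.3273 -0.2961  0.088 ] [ 0.5038 -0.2804  0.088 ]
rail end top [ 0.5029 -0.2761  0.088 ] tri [ 0.5043 -0.2791  0.0906]
board corners [array([0.45  , 0.5113]), array([0.4806, 0.185 ]), array([0.274 , 0.1701]), array([0.2464, 0.4942])]
board net [0.3641 0.3407 0.005 ]
beaker side [ 0.4289 -0.3899  0.    ] ink [ 0.3429 -0.3653  0.    ]
tube [ 0.4167 -0.0432  0.02  ]
```

Call:
move_arm(
  increments=[
    [0, 0, -0.2, 0, 0, 0, 1],
    [0, 0, -0.23, 0, 0, 0, 1],
    [0.5, -0.58, -0.23, 0, 0, 0.046, 1],
    [0.5, -0.58, -0.23, 0, 0, 0.046, 1],
    [0.5, -0.58, -0.23, 0, 0, 0.046, 1],
    [0.5, -0.58, -0.23, 0, 0, 0.046, 1],
    [0.5, -0.58, -0.23, 0, 0, 0.046, 1],
    [0.5, -0.58, -0.23, 0, 0, 0.046, 1],
    [0.5, -0.58, -0.23, 0, 0, 0.046, 1],
    [0.5, -0.58, -0.23, 0, 0, 0.046, 1],
  ],
)

```text
time_s: 2.58
position: [0.2501, -0.4038, 0.303]
tcp_rot: [[0.996, 0.089, 0.0], [0.089, -0.996, -0.001], [-0.0, 0.001, -1.0]]
force: [0.2, -0.3, 0.2]
opening: 1.0
grasp_force: 0.0
```

Call:
move_arm(
  increments=[
    [0.42, -0.63, 0, 0, 0, 0, 1],
    [0.42, -0.63, 0, 0, 0, 0, 1],
    [0.42, -0.63, 0, 0, 0, 0, 1],
    [0.42, -0.63, 0, 0, 0, 0, 1],
    [0.42, -0.63, 0, 0, 0, 0, 1],
    [0.42, -0.63, 0, 0, 0, 0, 1],
    [0.42, -0.63, 0, 0, 0, 0, 1],
    [0.42, -0.63, 0, 0, 0, 0, 1],
  ],
)

```text
time_s: 3.25
position: [0.3594, -0.2062, 0.3028]
tcp_rot: [[0.996, 0.089, 0.001], [0.089, -0.996, -0.002], [0.0, 0.002, -1.0]]
force: [0.1, -0.2, 0.4]
opening: 1.0
grasp_force: 0.0
```

```bash
cat > look.py <<'E'
from h import *
import sys,json,pickle
np.set_printoptions(precision=4,suppress=True)
n=sys.argv[1]
s=bot.read_state(); print(s['time_s'],np.array(s['position']),np.array(s['joint_positions']),np.array(s['force']))
D={}
for cam in ['wrist','side','top']:
    c=cap(cam,f'{cam}{n}.png'); D[cam]={k:np.array(c[k]) for k in ('K','eye','orientation')}
    for t in ['holder','keeper_grip','tray_centre','palette_board','ink_dropper','tube','beaker']:
        r=nets.find_in(cam,t); print(cam,t,[(np.round(x['location'],1).tolist(),round(x['conf'],2)) for x in r[:2]])
pickle.dump(D,open(f'v{n}.pkl','wb'))
E
python3 look.py 1
```

```text
3.25 [ 0.3594 -0.2062  0.3028] [-45.3503   8.1722 104.992   -0.0555  66.7428  39.5789] [ 0.0954 -0.1758  0.3563]
wrist holder [([336.8, 99.5], 0.65)]
wrist keeper_grip [([349.6, 137.1], 0.83)]
wrist tray_centre [([258.5, 160.2], 0.6)]
wrist palette_board []
wrist ink_dropper [([393.5, 195.9], 0.58), ([351.4, 137.6], 0.54)]
wrist tube []
wrist beaker [([441.9, 130.1], 0.95), ([350.1, 139.7], 0.42)]
side holder [([301.3, 259.2], 0.62)]
side keeper_grip [([316.7, 237.1], 0.77)]
side tray_centre [([287.6, 229.9], 0.69), ([300.6, 292.6], 0.47)]
side palette_board [([239.2, 196.3], 0.9)]
side ink_dropper [([298.4, 294.0], 0.55)]
side tube []
side beaker [([342.1, 288.0], 0.79), ([289.1, 233.9], 0.57)]
top holder []
top keeper_grip []
top tray_centre []
top palette_board [([195.4, 185.3], 0.44)]
top ink_dropper [([386.7, 212.0], 0.61)]
top tube []
top beaker []
```

View pics/wrist1.png

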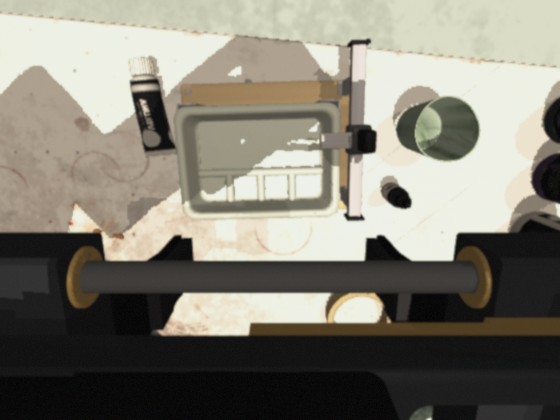

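The wrist view shows the tray rim with corners near (177,106), (338,103), (342,215) and (187,218). The grip is at (366,140), the rail runs from (358,42) to (354,218), and the tube, ink bottle and beaker are at (150,105), (398,196) and (440,128).

```bash
python3 - <<'E'
from h import *
import pickle
np.set_printoptions(precision=4,suppress=True)
D=pickle.load(open('v1.pkl','rb')); W,S=D['wrist'],D['side']
cs=[atz(W,p,.098) for p in [(177,106),(338,103),(342,215),(187,218)]]
print(np.array(cs)[:,:2]); print('centre',np.mean(cs,0))
for i in range(4):
    d=cs[(i+1)%4]-cs[i]; print(np.linalg.norm(d),np.degrees(np.arctan2(d[1],d[0])))
print('rail',atz(W,(358,42),.088),atz(W,(354,218),.088))
print('grip top z136',atz(W,(369,140),.136),'tri',tri([ray(W,(367,140)),ray(S,(319.7,236.3))]))
print('ink',atz(W,(398,196),.06),'beaker',atz(W,(455,125),.0))
E
python3 - <<'E'
import cv2
w=cv2.imread('pics/wrist1.png')[20:240,160:500]
cv2.imwrite('pics/w1c.png',cv2.resize(w,(800,518),interpolation=cv2.INTER_CUBIC))
E
```

```text
[[ 0.4302 -0.0983]
 [ 0.4473 -0.2578]
 [ 0.3328 -0.2773]
 [ 0.3146 -0.1109]]
centre [ 0.3812 -0.1861  0.098 ]
0.16044414860231074 -83.87501263575079
0.11616442251291187 -170.34000768117878
0.16736837898059595 96.2220433035438
0.11622715568727371 6.242566823995903
rail [ 0.5066 -0.2715  0.088 ] [ 0.3279 -0.2932  0.088 ]
grip top z136 [ 0.4154 -0.284   0.136 ] tri [ 0.4145 -0.2866  0.1191]
ink [ 0.3517 -0.3482  0.06  ] beaker [ 0.4395 -0.4278  0.    ]
```

View pics/w1c.png

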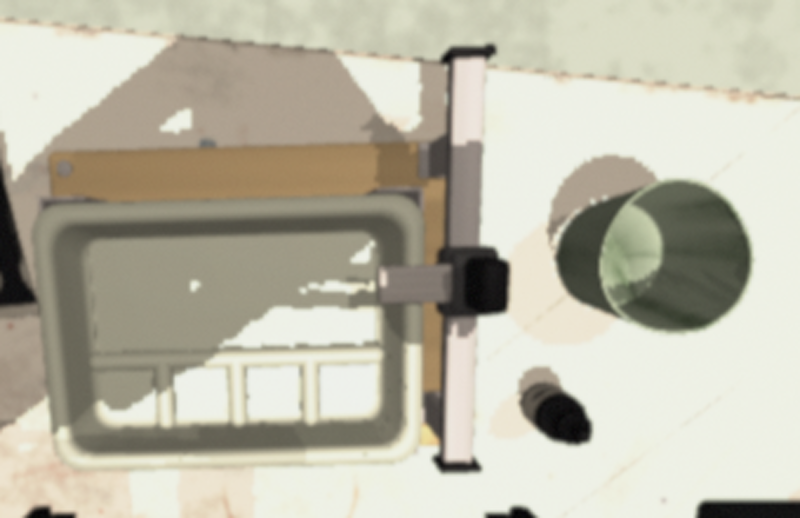

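Call:
move_arm(
  increments=[
    [0.16, 0.28, 0.2, 0, 0, -0.006, 1],
    [0.16, 0.28, 0.4, 0, 0, -0.006, 1],
    [0.16, 0.28, 0.4, 0, 0, -0.006, 1],
    [0.16, 0.28, 0.4, 0, 0, -0.006, 1],
    [0.16, 0.28, 0.4, 0, 0, -0.006, 1],
    [0.16, 0.28, 0.5, 0, 0, -0.006, 0.6],
    [0.16, 0.28, 0.55, 0, 0, -0.006, 0.6],
    [0.16, 0.28, 0.55, 0, 0, -0.006, 0.6],
  ],
)

```text
time_s: 5.12
position: [0.4121, -0.2828, 0.1358]
tcp_rot: [[0.994, 0.106, -0.004], [0.106, -0.994, 0.005], [-0.004, -0.005, -1.0]]
force: [-0.9, 0.3, -0.1]
opening: 0.856
grasp_force: 0.0
```

```bash
python3 look.py 2 | grep -E "^[0-9]|grip"; python3 -c "
import cv2
a=cv2.imread('pics/wrist2.png')[40:340,80:480]; cv2.imwrite('pics/w2c.png',cv2.resize(a,(800,600)))"
```

```text
5.1167 [ 0.4121 -0.2828  0.1358] [-47.2877  29.4977 104.9523   0.0003  45.9196  36.6279] [-0.9017  0.3274 -0.0798]
wrist keeper_grip [([267.0, 232.9], 0.89)]
side keeper_grip [([314.2, 243.9], 0.82)]
top keeper_grip []
```

View pics/w2c.png

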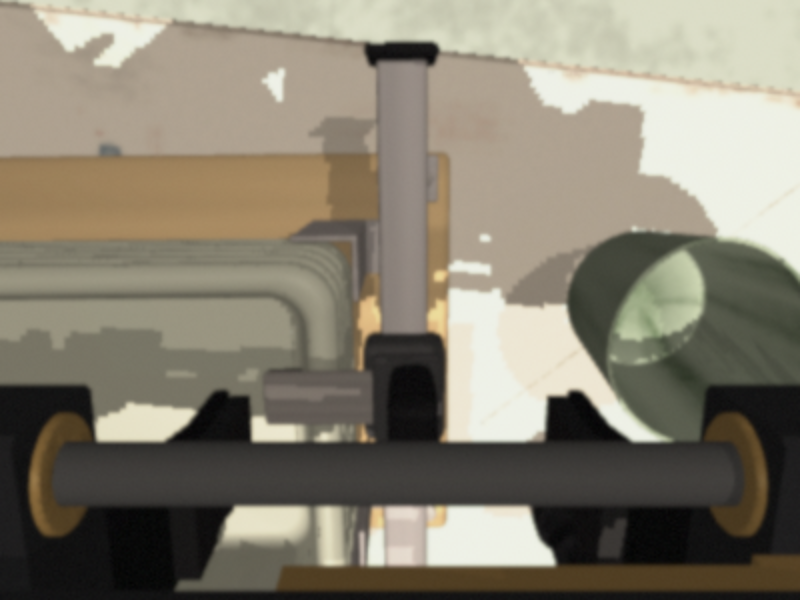

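```bash
python3 - <<'E'
from h import *
import pickle
np.set_printoptions(precision=4,suppress=True)
W=pickle.load(open('v2.pkl','rb'))['wrist']
C=lambda u,v:(80+u/2,40+v/2)
# grip top far edge & sides at z .136
print(atz(W,C(390,368),.136),atz(W,C(438,368),.136),'carriage far edge z106',atz(W,C(368,336),.106),atz(W,C(445,336),.106))
print('finger tip corners z.100-105',atz(W,C(265,372),.105),atz(W,C(265,422),.105))
print('rail end',atz(W,C(402,50),.088))
E
```

```text
[ 0.4324 -0.2787  0.136 ] [ 0.4336 -0.2897  0.136 ] carriage far edge z106 [ 0.4314 -0.2723  0.106 ] [ 0.4337 -0.2931  0.106 ]
finger tip corners z.100-105 [ 0.4178 -0.2448  0.105 ] [ 0.403  -0.2457  0.105 ]
rail end [ 0.5071 -0.2734  0.088 ]
```

The grip sits between the fingers, about 3 mm to the right of their middle (crop 413 against 397). Next I centre on it, lower and close.

Call:
move_arm(
  increments=[
    [0.015, 0.01, 0.02, 0, 0, 0, 0.6],
    [0.015, 0.01, 0.04, 0, 0, 0, 0.4],
    [0.015, 0.01, 0.042, 0, 0, 0, 0],
    [0.015, 0.01, 0.042, 0, 0, 0, 0],
    [0.015, 0.01, 0.042, 0, 0, 0, 0],
    [0.015, 0.01, 0.042, 0, 0, 0, 0],
    [0.015, 0.01, 0.042, 0, 0, 0, 0],
    [0.015, 0.01, 0.042, 0, 0, 0, 0],
    [0.015, 0.01, 0.042, 0, 0, 0, 0],
    [0.015, 0.01, 0.042, 0, 0, 0, 0],
  ],
)

```text
time_s: 7.15
position: [0.4181, -0.2858, 0.125]
tcp_rot: [[0.994, 0.106, -0.001], [0.106, -0.994, 0.002], [-0.001, -0.002, -1.0]]
force: [-0.1, 5.3, 3.0]
opening: 0.139
grasp_force: 30.0
```

Call:
move_arm(
  increments=[
    [0.05, 0, 0, 0, 0, 0, 0],
    [0.1, 0, 0, 0, 0, 0, 0],
    [0.15, 0, 0, 0, 0, 0, 0],
    [0.2, 0, 0, 0, 0, 0, 0],
    [0.21, 0, 0, 0, 0, 0, 0],
    [0.22, 0, 0, 0, 0, 0, 0],
    [0.22, 0, 0, 0, 0, 0, 0],
  ],
)

```text
time_s: 7.73
position: [0.4842, -0.2782, 0.125]
tcp_rot: [[0.994, 0.107, -0.001], [0.107, -0.994, 0.003], [-0.001, -0.003, -1.0]]
force: [0.8, 5.7, 4.0]
opening: 0.135
grasp_force: 30.0
```

Call:
move_arm(
  increments=[
    [0.01, 0, 0, 0, 0, 0, 0],
    [0.02, 0, 0, 0, 0, 0, 0],
    [0.03, 0, 0, 0, 0, 0, 0],
    [0.03, 0, 0, 0, 0, 0, 0],
  ],
)

```text
time_s: 8.07
position: [0.4862, -0.2778, 0.1249]
tcp_rot: [[0.994, 0.11, -0.016], [0.11, -0.994, 0.004], [-0.016, -0.005, -1.0]]
force: [-16.9, -1.1, 11.6]
opening: 0.134
grasp_force: 30.0
```

Call:
move_arm(
  increments=[
    [-0.015, 0, 0, 0, 0, 0, 0],
    [-0.015, 0, 0, 0, 0, 0, 0.5],
    [-0.015, 0, 0, 0, 0, 0, 0.5],
    [-0.015, 0, 0, 0, 0, 0, 0.5],
    [-0.015, 0, 0, 0, 0, 0, 0.5],
    [-0.015, 0, -0.1, 0, 0, 0, 0.5],
    [-0.015, 0, -0.2, 0, 0, 0, 0.5],
    [-0.015, 0, -0.3, 0, 0, 0, 0.5],
    [-0.015, 0, -0.35, 0, 0, 0, 0.5],
  ],
)

```text
time_s: 8.82
position: [0.4906, -0.2813, 0.2335]
tcp_rot: [[0.994, 0.106, 0.005], [0.106, -0.994, -0.005], [0.005, 0.005, -1.0]]
force: [-0.7, 0.1, -0.1]
opening: 0.494
grasp_force: 0.0
```

Call:
move_arm(
  increments=[
    [-0.23, -0.62, 0, 0, 0, 0, 0.5],
    [-0.23, -0.62, 0, 0, 0, 0, 0.5],
    [-0.23, -0.62, 0, 0, 0, 0, 0.5],
    [-0.23, -0.62, 0, 0, 0, 0, 0.5],
    [-0.23, -0.62, 0, 0, 0, 0, 0.5],
    [-0.23, -0.62, 0, 0, 0, 0, 0.5],
    [-0.23, -0.62, 0, 0, 0, 0, 0.5],
  ],
)

```text
time_s: 9.4
position: [0.4001, -0.101, 0.2303]
tcp_rot: [[0.994, 0.109, 0.001], [0.109, -0.994, -0.001], [0.001, 0.001, -1.0]]
force: [0.3, 0.1, 0.5]
opening: 0.499
grasp_force: 0.0
```

```bash
python3 look.py 3 | grep -E "^[0-9]|grip|tray|board"; python3 -c "
import cv2
a=cv2.imread('pics/wrist3.png')[0:300,80:480]; cv2.imwrite('pics/w3c.png',cv2.resize(a,(800,600)))"
```

```text
9.4 [ 0.4001 -0.101   0.2303] [-29.7596  14.1348 111.2082  -0.0176  54.5947  54.0209] [0.2838 0.1154 0.5022]
wrist keeper_grip [([503.9, 127.0], 0.71)]
wrist tray_centre [([360.8, 202.1], 0.67)]
wrist palette_board [([8.1, 191.5], 0.61)]
side keeper_grip [([291.6, 231.5], 0.69), ([343.0, 234.8], 0.56)]
side tray_centre [([289.5, 232.2], 0.84)]
side palette_board [([240.0, 195.9], 0.76)]
top keeper_grip [([361.4, 164.2], 0.7)]
top tray_centre [([335.8, 204.3], 0.67), ([344.2, 216.4], 0.41)]
top palette_board [([386.4, 214.2], 0.7), ([393.9, 182.4], 0.44)]
```

View pics/w3c.png

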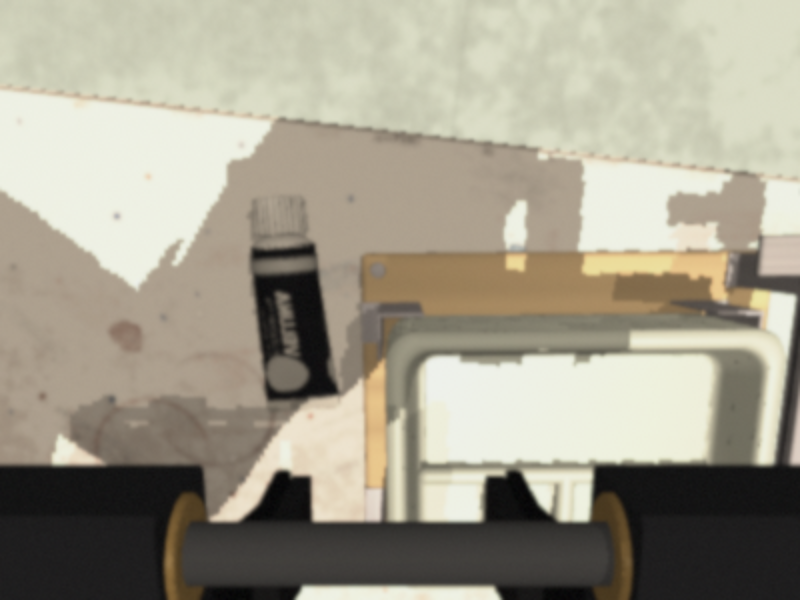

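The keeper is clear of the tray, and the finger is no longer over the rim. The +y rim runs along crop column 388–412, the far edge is at row ~325 and the tube is at (290,300).

```bash
python3 - <<'E'
from h import *
import pickle
np.set_printoptions(precision=4,suppress=True)
D=pickle.load(open('v3.pkl','rb'));W=D['wrist']
C=lambda u,v:(80+u/2,v/2)
r=np.radians(6.2);R=np.array([[np.cos(r),-np.sin(r)],[np.sin(r),np.cos(r)]])
h=lambda P:R.T@(P[:2]-[.381,-.186])
for nm,p in dict(yout=(389,450),yin=(412,450),xout1=(480,322),xout2=(720,324),xin=(600,352),myout=(788,390),myin=(765,400)).items():
    P=atz(W,C(*p),.098); print(nm,P[:2],'holder',h(P))
s=bot.read_state(); print(h(np.array(s['position'])),np.degrees(np.arctan2(s['tcp_rot'][1][0],s['tcp_rot'][0][0])))
W1=pickle.load(open('v1.pkl','rb'))['wrist']
Q=lambda u,v:(160+u/2.353,20+v/2.353)
# rim height from two views: far -y inner corner area and +y outer edge midpoint at far edge
print('tri far/+y corner',tri([ray(W1,Q(36,200)),ray(W,C(387,318))]))
print('tri far/-y corner',tri([ray(W1,Q(424,194)),ray(W,C(783,323))]))
print('keeper from side', atz(D['side'],(343,234.8),.124))
E
```

```text
yout [ 0.3785 -0.0996] holder [0.0068 0.0862]
yin [ 0.3796 -0.1094] holder [0.0068 0.0763]
xout1 [ 0.4375 -0.131 ] holder [0.0621 0.0485]
xout2 [ 0.4474 -0.2297] holder [ 0.0613 -0.0506]
xin [ 0.4305 -0.1825] holder [ 0.0496 -0.0019]
myout [ 0.4232 -0.2645] holder [ 0.0335 -0.0826]
myin [ 0.4179 -0.2559] holder [ 0.0291 -0.0735]
[0.0284 0.0813] 6.085057304931941
tri far/+y corner [ 0.4322 -0.0923  0.0816]
tri far/-y corner [ 0.4494 -0.2622  0.0859]
keeper from side [ 0.4604 -0.3036  0.124 ]
```

Call:
move_arm(
  increments=[
    [0.017, 0, 0.13, 0, 0, 0, 0.5],
    [0.017, 0, 0.26, 0, 0, 0, 0.5],
    [0.017, 0, 0.36, 0, 0, 0, 0.45],
    [0.017, 0, 0.41, 0, 0, 0, 0.4],
    [0.017, 0, 0.42, 0, 0, 0, 0.4],
    [0.017, 0, 0.43, 0, 0, 0, 0.4],
    [0.017, 0, 0.436, 0, 0, 0, 0.4],
    [0.017, 0, 0.436, 0, 0, 0, 0.4],
    [0.017, 0, 0.436, 0, 0, 0, 0.4],
  ],
)

```text
time_s: 11.35
position: [0.4062, -0.1019, 0.1001]
tcp_rot: [[0.994, 0.106, 0.002], [0.106, -0.994, -0.001], [0.002, 0.001, -1.0]]
force: [1.3, -0.2, -0.5]
opening: 0.399
grasp_force: 0.0
```

```bash
python3 - <<'E'
from h import *
s=bot.read_state();print(s['position'],s['force'],s['opening'])
a=cap('side','side4.png')['image'][170:290,230:390]
w=cap('wrist','wrist4.png')['image'][80:290,150:450]
cv2.imwrite('pics/c4.png',np.hstack([cv2.resize(a,(400,300),interpolation=cv2.INTER_CUBIC),cv2.resize(w,(400,300))]))
E
```

```text
[ 0.40620796 -0.10193157  0.10010496] [ 1.30146698 -0.15926798 -0.4546002 ] 0.39944675260974843
```

View pics/c4.png

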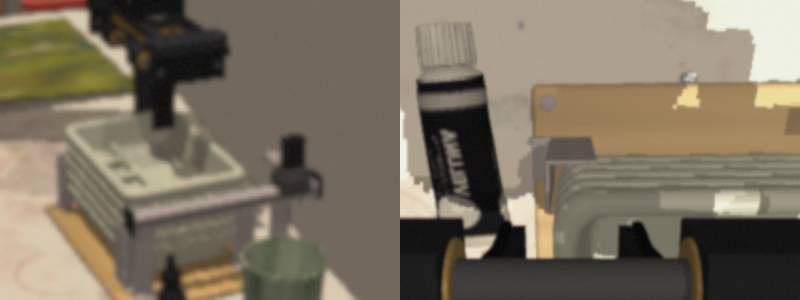

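The keeper stands at the rail's open end, clear of the tray. The fingers straddle the +y rim: the rim is at ~575 in the right-hand crop, between the fingers at 525 and 620.

Call:
move_arm(
  increments=[
    [0, 0, 0.003, 0, 0, 0, 0],
    [0, 0, 0.003, 0, 0, 0, 0],
    [0, 0, 0.003, 0, 0, 0, 0],
    [0, 0, 0.003, 0, 0, 0, 0],
    [0, 0, 0.003, 0, 0, 0, 0],
    [0, 0, 0.003, 0, 0, 0, 0],
    [0, 0, 0.003, 0, 0, 0, 0],
  ],
)

```text
time_s: 12.03
position: [0.4054, -0.1015, 0.0983]
tcp_rot: [[0.994, 0.106, -0.0], [0.106, -0.994, 0.0], [-0.0, -0.0, -1.0]]
force: [-0.5, -0.0, 1.6]
opening: 0.11
grasp_force: 30.0
```

Call:
move_arm(
  increments=[
    [0, 0, -0.0055, 0.0023, 0.0016, 0, 0],
    [-0.0005, 0.0008, -0.011, 0.0045, 0.0032, 0, 0],
    [-0.001, 0.001, -0.016, 0.0068, 0.0048, 0, 0],
    [-0.001, 0.0015, -0.022, 0.009, 0.0064, 0, 0],
    [-0.001, 0.0015, -0.022, 0.009, 0.0064, 0, 0],
  ],
)

```text
time_s: 12.45
position: [0.4051, -0.102, 0.1051]
tcp_rot: [[0.994, 0.105, 0.017], [0.104, -0.994, 0.031], [0.02, -0.029, -0.999]]
force: [1.3, 1.6, -0.1]
opening: 0.11
grasp_force: 30.0
```

Call:
move_arm(
  increments=[
    [-0.0005, 0.0008, -0.011, 0.0045, 0.0032, 0, 0],
    [-0.001, 0.0017, -0.022, 0.009, 0.0064, 0, 0],
    [-0.002, 0.0027, -0.033, 0.0136, 0.0096, 0, 0],
    [-0.003, 0.004, -0.0435, 0.018, 0.0128, 0, 0],
    [-0.003, 0.004, -0.0435, 0.018, 0.0128, 0, 0],
  ],
)

```text
time_s: 12.87
position: [0.4051, -0.1048, 0.1187]
tcp_rot: [[0.993, 0.107, 0.054], [0.102, -0.991, 0.089], [0.063, -0.083, -0.995]]
force: [1.1, 0.8, -1.5]
opening: 0.109
grasp_force: 30.0
```

```bash
python3 - <<'E'
from h import *
s=bot.read_state();print(s['position'],s['force'],s['opening'])
a=cap('side','side5.png')['image'][185:285,250:370]
cv2.imwrite('pics/c5.png',cv2.resize(a,(720,600),interpolation=cv2.INTER_CUBIC))
E
```

```text
[ 0.40506655 -0.10479266  0.11866154] [ 1.14203899  0.81889116 -1.53735482] 0.10886691404531863
```

View pics/c5.png

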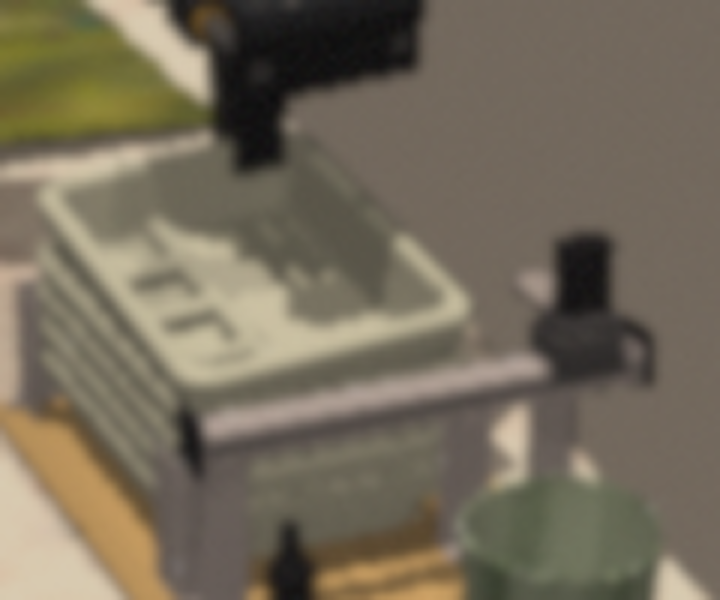

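The tray is tilting off: its near-left corner (190,385) is still seated, a gap opens at the far corner, and the stack is down. I continue the peel.

Call:
move_arm(
  increments=[
    [-0.0005, 0.0008, -0.011, 0.0045, 0.0032, 0, 0],
    [-0.001, 0.0017, -0.022, 0.009, 0.0064, 0, 0],
    [-0.002, 0.0027, -0.033, 0.0136, 0.0096, 0, 0],
    [-0.003, 0.004, -0.0435, 0.018, 0.0128, 0, 0],
    [-0.004, 0.0053, -0.054, 0.0227, 0.016, 0, 0],
    [-0.005, 0.007, -0.065, 0.027, 0.019, 0, 0],
    [-0.005, 0.007, -0.065, 0.027, 0.019, 0, 0],
  ],
)

```text
time_s: 13.5
position: [0.4025, -0.1086, 0.1374]
tcp_rot: [[0.988, 0.114, 0.102], [0.095, -0.979, 0.179], [0.12, -0.167, -0.979]]
force: [2.1, 0.8, 0.2]
opening: 0.113
grasp_force: 30.0
```

Call:
move_arm(
  increments=[
    [0.001, -0.0017, -0.01, 0, 0, 0, 0],
    [0.0024, -0.0033, -0.02, 0, 0, 0, 0],
    [0.005, -0.007, -0.04, 0, 0, 0, 0],
    [0.007, -0.01, -0.06, 0, 0, 0, 0],
    [0.012, -0.017, -0.1, 0, 0, 0, 0],
    [0.02, -0.028, -0.16, 0, 0, 0, 0],
    [0.028, -0.039, -0.23, 0, 0, 0, 0],
    [0.036, -0.05, -0.3, 0, 0, 0, 0],
    [0.036, -0.05, -0.3, 0, 0, 0, 0],
    [0.036, -0.05, -0.3, 0, 0, 0, 0],
  ],
)

```text
time_s: 14.33
position: [0.4022, -0.1084, 0.2299]
tcp_rot: [[0.988, 0.115, 0.103], [0.096, -0.979, 0.178], [0.121, -0.166, -0.979]]
force: [-0.4, -0.2, -1.2]
opening: 0.113
grasp_force: 30.0
```

```bash
python3 - <<'E'
from h import *
s=bot.read_state();print(s['position'],s['force'],s['opening'])
a=cap('side','side6.png')['image'][130:290,200:400]
cv2.imwrite('pics/c6.png',cv2.resize(a,(750,600),interpolation=cv2.INTER_CUBIC))
E
```

```text
[ 0.40220089 -0.10840806  0.22993613] [-0.43347977 -0.24983414 -1.21834033] 0.11345505003342052
```

View pics/c6.png

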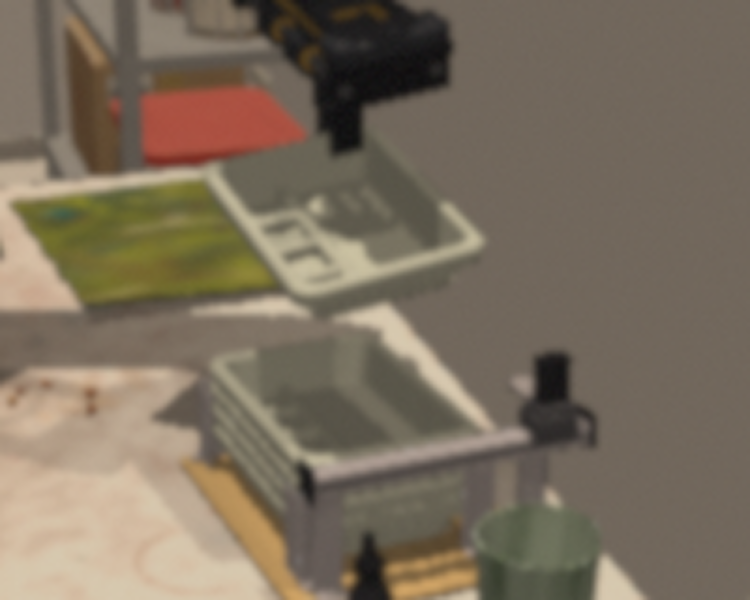

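The tray is free, the stack is down in the holder and the keeper is at the open end. Now I level it, keeping it clear.

Call:
move_arm(
  increments=[
    [0, 0, 0, -0.027, -0.019, 0, 0],
    [0, 0, 0, -0.054, -0.038, 0, 0],
    [0, 0, 0, -0.054, -0.038, 0, 0],
    [0, 0, 0, -0.054, -0.038, 0, 0],
  ],
)

```text
time_s: 14.72
position: [0.4014, -0.1065, 0.2278]
tcp_rot: [[0.994, 0.11, -0.001], [0.11, -0.994, 0.003], [-0.001, -0.003, -1.0]]
force: [0.2, -0.7, -0.5]
opening: 0.111
grasp_force: 30.0
```

```bash
python3 - <<'E'
from h import *
import pickle
D=pickle.load(open('v1.pkl','rb'))
C=lambda u,v:(200+u/3.75,130+v/3.75)
for p in [(50,140),(75,185),(120,170),(145,163)]: print(p,atz(D['side'],C(*p),0).round(3))
E
```

```text
(50, 140) [0.316 0.705 0.   ]
(75, 185) [0.318 0.54  0.   ]
(120, 170) [0.37  0.575 0.   ]
(145, 163) [0.399 0.591 0.   ]
```

Call:
move_arm(
  increments=[
    [0.08, -0.1, 0, 0, 0, -0.03, 0],
    [0.237, -0.22, 0, 0, 0, -0.06, 0],
    [0.237, -0.34, 0, 0, 0, -0.09, 0],
    [0.237, -0.46, 0, 0, 0, -0.12, 0],
    [0.237, -0.57, 0, 0, 0, -0.15, 0],
    [0.237, -0.667, 0, 0, 0, -0.18, 0],
    [0.237, -0.667, 0, 0, 0, -0.18, 0],
    [0.237, -0.667, 0, 0, 0, -0.18, 0],
  ],
)

```text
time_s: 15.38
position: [0.4504, 0.0989, 0.228]
tcp_rot: [[0.782, 0.624, -0.002], [0.624, -0.782, 0.001], [-0.001, -0.002, -1.0]]
force: [0.6, -0.8, -0.1]
opening: 0.111
grasp_force: 30.0
```

Call:
move_arm(
  increments=[
    [0.03, -0.12, 0, 0, 0, -0.02, 0],
    [0.05, -0.25, 0, 0, 0, -0.04, 0],
    [0.08, -0.38, 0, 0, 0, -0.065, 0],
    [0.11, -0.5, 0, 0, 0, -0.09, 0],
    [0.13, -0.63, 0, 0, 0, -0.11, 0],
    [0.16, -0.76, 0, 0, 0, -0.135, 0],
    [0.18, -0.88, 0, 0, 0, -0.16, 0],
    [0.2, -0.97, 0, 0, 0, -0.186, 0],
    [0.2, -0.97, 0, 0, 0, -0.186, 0],
    [0.2, -0.97, 0, 0, 0, -0.186, 0],
  ],
)

```text
time_s: 16.22
position: [0.3176, 0.363, 0.2283]
tcp_rot: [[0.31, 0.951, -0.0], [0.951, -0.31, -0.0], [-0.001, -0.0, -1.0]]
force: [0.8, 0.4, -1.4]
opening: 0.11
grasp_force: 30.0
```

Call:
move_arm(
  increments=[
    [0.04, -0.05, 0.06, 0, 0, 0, 0],
    [0.081, -0.098, 0.12, 0, 0, 0, 0],
    [0.081, -0.098, 0.17, 0, 0, 0, 0],
    [0.081, -0.098, 0.187, 0, 0, 0, 0],
    [0.081, -0.098, 0.187, 0, 0, 0, 0],
    [0.081, -0.098, 0.187, 0, 0, 0, 0],
    [0.081, -0.098, 0.187, 0, 0, 0, 0],
  ],
)

```text
time_s: 16.8
position: [0.2983, 0.3951, 0.1734]
tcp_rot: [[0.312, 0.95, 0.002], [0.95, -0.312, 0.001], [0.001, 0.001, -1.0]]
force: [-0.1, 0.6, -0.8]
opening: 0.11
grasp_force: 30.0
```

```bash
python3 look.py 7 | grep -E "^[0-9]|tray|board|keeper|ink|beaker"; python3 - <<'E'
from h import *
import pickle
np.set_printoptions(precision=4,suppress=True)
D=pickle.load(open('v7.pkl','rb')); s=bot.read_state()
P=np.array(s['position']);R=np.array(s['tcp_rot'])
print(R)
off=R@np.array([-.032,.0795,.017]); c=P+off; print('expected tray centre',c)
w=[cv2.imread(f'pics/{n}7.png') for n in ('top','side','wrist')]
for n,im in zip(('top','side','wrist'),w):
    print(n,'centre px',proj(D[n],c))
    for x,y in [(.06,.085),(-.06,.085),(-.06,-.085),(.06,-.085)]:
        q=P+R@np.array([x-.032,-(y-.0795),0]); u=proj(D[n],q); cv2.circle(im,(int(round(u[0])),int(round(u[1]))),1,(0,0,255),-1)
a=cv2.resize(w[0][90:300,60:340],(400,300));b=cv2.resize(w[1][100:250,170:370],(400,300))
cv2.imwrite('pics/c7.png',np.vstack([np.hstack([a,b]),np.hstack([cv2.resize(w[2],(400,300)),np.zeros((300,400,3),np.uint8)])]))
E
```

```text
16.8 [0.2983 0.3951 0.1734] [ 40.0064  25.4284 104.1078  -0.0315  50.3527  58.2068] [-0.1191  0.596  -0.76  ]
wrist keeper_grip []
wrist tray_centre [([470.8, 241.5], 0.76)]
wrist palette_board [([337.1, 130.3], 0.97)]
wrist ink_dropper [([472.2, 242.1], 0.71), ([338.1, 128.6], 0.48)]
wrist beaker []
side keeper_grip [([342.3, 234.6], 0.75)]
side tray_centre []
side palette_board [([236.8, 195.8], 0.84)]
side ink_dropper [([290.1, 245.4], 0.64), ([299.4, 294.4], 0.59)]
side beaker [([341.0, 286.7], 0.95)]
top keeper_grip [([361.1, 164.5], 0.68), ([333.2, 201.8], 0.55)]
top tray_centre [([130.4, 212.0], 0.6)]
top palette_board [([167.8, 225.6], 0.56)]
top ink_dropper [([384.5, 212.4], 0.59)]
top beaker []
[[ 0.3097  0.9508  0.0006]
 [ 0.9508 -0.3097  0.0001]
 [ 0.0003  0.0006 -1.    ]]
expected tray centre [0.3626 0.3406 0.1557]
top centre px [129.2274 210.4514]
side centre px [239.9169 150.6732]
wrist centre px [420.7638 305.602 ]
```

View pics/c7.png

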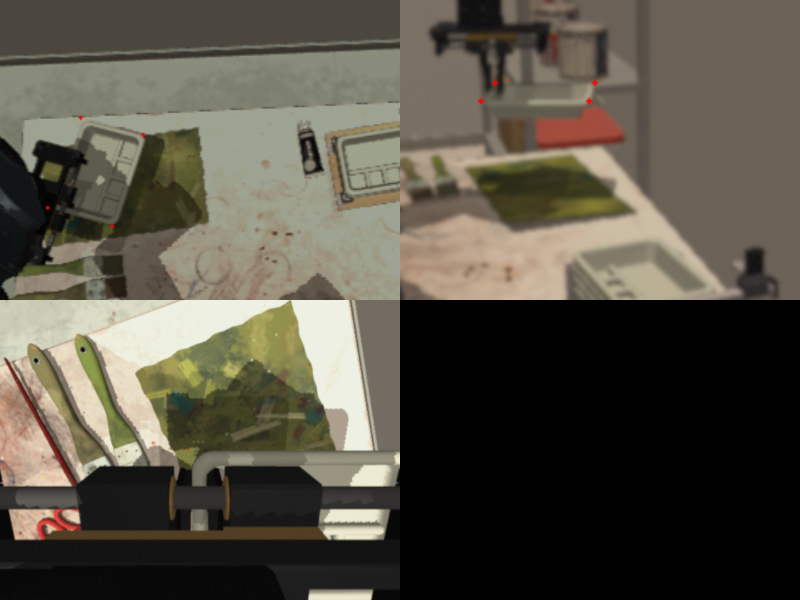

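The top view shows the tray over the board with its rim matching the predicted corners. In the side view the rim corners match (481,101), (588,100) and (595,83), so it looks level. One numeric check of the level follows before hand-in.

```bash
python3 - <<'E'
from h import *
import pickle
D=pickle.load(open('v7.pkl','rb'))['side']; s=bot.read_state()
P=np.array(s['position']);R=np.array(s['tcp_rot'])
im=cv2.imread('pics/side7.png')
cor=lambda x,y,z=0:proj(D,P+R@np.array([x-.032,-(y-.0795),z]))
for z in (0,.034):print([np.round(cor(x,y,z),1).tolist() for x,y in [(.06,.085),(-.06,.085),(-.06,-.085),(.06,-.085)]])
g=cv2.cvtColor(im,cv2.COLOR_BGR2GRAY)
for c in range(210,272,6): print(c,g[138:164,c].tolist())
print(s['force'],s['opening'],np.abs(s['qvel']).max())
E
```

```text
[[216.9, 141.3], [210.5, 150.4], [264.3, 150.2], [267.1, 141.1]]
[[217.5, 151.1], [211.2, 160.8], [264.6, 160.7], [267.3, 151.0]]
210 [86, 89, 90, 92, 92, 94, 93, 95, 97, 98, 98, 99, 100, 99, 100, 101, 102, 104, 104, 106, 107, 108, 109, 108, 108, 108]
216 [82, 81, 82, 80, 71, 65, 71, 80, 87, 88, 88, 91, 100, 104, 102, 96, 90, 91, 95, 99, 103, 105, 106, 105, 105, 105]
222 [86, 93, 95, 88, 82, 82, 85, 90, 96, 102, 104, 105, 107, 108, 102, 94, 89, 89, 91, 90, 88, 78, 68, 65, 63, 62]
228 [125, 121, 113, 100, 94, 98, 102, 101, 102, 101, 100, 102, 105, 106, 101, 94, 90, 89, 91, 90, 88, 84, 77, 74, 75, 74]
234 [81, 81, 78, 76, 84, 95, 100, 101, 101, 101, 102, 110, 131, 136, 118, 98, 91, 89, 90, 91, 89, 87, 83, 82, 81, 81]
240 [128, 127, 120, 107, 98, 103, 108, 110, 109, 110, 113, 127, 148, 149, 125, 100, 91, 89, 90, 91, 93, 96, 99, 99, 98, 98]
246 [126, 125, 121, 108, 100, 106, 110, 110, 110, 111, 113, 126, 146, 149, 125, 101, 92, 91, 91, 90, 94, 97, 101, 100, 100, 99]
252 [87, 98, 106, 103, 97, 103, 109, 110, 111, 111, 114, 125, 145, 146, 124, 101, 92, 90, 91, 91, 94, 97, 100, 102, 100, 100]
258 [93, 92, 97, 107, 118, 128, 132, 133, 134, 135, 136, 142, 151, 148, 123, 100, 92, 90, 88, 88, 90, 95, 99, 100, 101, 101]
264 [91, 91, 98, 117, 138, 152, 155, 156, 156, 155, 152, 147, 132, 110, 93, 93, 98, 101, 101, 101, 101, 101, 100, 101, 100, 100]
270 [75, 94, 111, 120, 115, 99, 87, 83, 87, 97, 107, 112, 111, 104, 99, 96, 99, 100, 101, 101, 101, 100, 99, 99, 99, 101]
[-0.37623438  0.06260886 -0.82238245] 0.11089807302843303 0.13789560839503467
```

```bash
python3 -c "
from rig import workorder; print(workorder.hand_in())"
```

```text
the job is handed in; nothing more can be done
None
```

The job is handed in at about 17 s of the 61 s: the keeper is at its stop and the top tray was peeled off corner-first with the stack still down. The tray is held level with its centre about 15.5 cm above the table over the board's middle (top-view check within about 5 mm), and nothing beside the holder was touched.

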